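Unpin the bedside caddy and hold it up level

ROBOT

A 7-joint arm with a two-finger parallel gripper is mounted at the origin on the work surface. World frame = base frame: x ahead of the robot, y to its left, z up, the work surface at z = 0. Lengths are in m, angles in rad, forces in N, time in s.
With the tool pointing down it reaches from about 0.4 to 0.85 m from the base axis. Payload 4.5 kg.
Tool frame: the origin (TCP) lies at the very end of the fingers, on their centre line; the grasp point (between the pads) lies 19 mm behind it; z points along the fingers, y is the line along which they close (so a half turn about z gives the same grasp; the last joint's range is limited). The gripper opens to 88 mm and grips with 3 to 60 N. Pads are 18 mm wide; open, the fingers measure 123 mm over their backs; the gripper's body (75 mm by 187 mm) begins 45 mm behind the grasp point.
Start: joints at [-1.212, 0.689, -0.195, 1.565, 0.157, 0.902, -0.215], TCP at [0.199, 0.592, 0.239] pointing down, gripper open.
Joint ranges: [-3.01, 3.01], [-0.46, 2.08], [-1.47, 1.51], [0.13, 2.56], [-1, 4.14], [0.04, 2.09], [-2.66, 2.66]. Speed limits (rad/s): [2.57, 2.57, 3.14, 3.14, 3.14, 3.14, 3.14].

INTERFACE

Orientations are given as a unit quaternion [x, y, z, w].
In Python, from plant import r gives the robot as it stands. The module is installed in compiled form; this text tells all that it offers.
- The arm moves only by the tool step_arm, never from a script. Its argument "increments" is a list of rows, each a list of 2 entries, a list of its own where there are three numbers: the shift along the world's x, y, z in cm, then the turn, a rotation vector about the world's x, y, z in degrees. A call has exactly 10 rows; each row shifts and turns the commanded pose from where the row before left it; what a row does not reach is not made up. A row lasts 1/10 s, in which the tool goes at most 50 mm and 8.59 degrees, less where a joint would pass 70% of its speed; a pose out of reach is approached as far as the arm can. A call is refused whole if a number of a shift passes 5 or a number of a turn 8.59, either way. A call with a gripper value outside its range is refused whole. "fingers" is the opening, from 0 (shut) to 1 (fully open), set as the call begins (left out, the last holds). The fingers move at their own pace and stop on an object; "grip_force" is the grip in N (left out, the last holds). Time passes only in rows, so rows that do not move let the fingers close, or fill a call up. It gives the time, the measured TCP pose, the force, the opening and the grip force at its end, in the units of the state.
- r.get_state(): the state, without advancing time (a new reading comes with each control period).
- r.snapshot(name): name is "side" or "top" or "wrist"; returns (picture, depth): 480x640x3 uint8, red, green, blue; 480x640 float32, m along the optical axis (not along the pixel's ray), 0 where there is no reading.
- r.calibration(name): a dict with "fov_y" (degrees; the focal length in pixels is half the picture's height over the tangent of half this angle, whatever the lens; pixels are square), "cx", "cy" (the principal point, pixels), "R" (3x3) and "t" (3): a world point X has camera coordinates R X + t. Camera axes: x right, y down, z forward; pixel columns grow to the right and rows downward; lengths in m; the calibration is good to about 2 mm. A picture is of the moment at which its call begins: read the wrist's pose just before it. calibration takes no time and is no camera call; for the wrist camera it gives the pose at the moment of the call.
- r.finish_job(): hands the job in; it is judged then, once.
The state is a dict: "clock": time; "q": joint angles; "qd": joint speeds; "joint_torque": joint torques, N m; "tool_pos": TCP position; "eef_rot": TCP orientation; "contact_force": force on the tool from outside, world axes, zero at the start; "moment": the same for the moment, N m; "opening": opening from 0.0 (shut) to 1.0 (fully open); "finger_force": force on a finger pad.
Only numpy, scipy, OpenCV 4.12 (cv2) and the standard library are available. Lean on these libraries where they do the work, as an engineer would, in place of code of your own. Each camera call takes 0.05 s, during which the arm holds its last target. There are 200 camera calls.

TASK

Draw the red-tabbed locking pin out of the bedside caddy's dock and lay it across both forks of the blue parking cradle next to it, then let go of it. Then take the caddy by its wooden handle bar and lift it, with the mug and the jar standing in it, about 10 cm straight up above its dock. Finish while holding it there, steady and level; do not put it down, and leave the books, the clock and the spectacle case alone.

Things in the scene. Friction and masses are not known exactly. Their poses are not given: they have to be found in the camera images.
- dock: Fixed dock: brown wooden plate, upper face 12 mm above the table. Frame upright; origin on the table (z = 0) under the middle of the docked caddy; plate spans x -80 to 180, y -120 to 120 mm. Along its +x side stand two steel cheeks with a bore along y; 60 mm farther in +x, the blue parking cradle. Turned up to 0.4 rad about z.
- bore (a point): Bore mouth on the seated pin's axis, in the outer face of the +y cheek: (95, 19, 48) mm in the dock's frame. Bright steel cheeks, 10 mm thick, at y -19 to -9 and 9 to 19 mm, 30 mm wide in x, tops 67 mm above the table. Bore 14 x 14 mm along the dock's y through both; the pin is drawn out along the dock's +y.
- notch (a point): Middle of the blue parking cradle, on the axis of a pin lying in it: (155, -12, 45) mm in the dock's frame. Two U-shaped forks 8 mm thick, centred at y -36 and 12 mm, notches open upward, 16 mm wide in x; notch floors 40 mm, fork tops 66 mm above the table. The pin lies in both, along the dock's y.
- pin: Loose pin, 100 g, at the start in the bore, parallel to the dock. Origin on the shank's axis, mid red tab. Steel shank 10 x 10 mm runs along its -y, from 4 to 120 mm. Upright red plate tab 8 mm thick (y), 26 wide (x), from 14 below to 44 mm above the axis; 38 to 46 mm clear of the cheek: pinch it from above, closing along y. Balances 55 mm from the origin. Slides freely; out after 70 to 80 mm.
- pin_mid (a point): Middle of the pin's shank, 62 mm from the pin's origin along its -y.
- pin_tip (a point): Free end of the pin's shank, 120 mm from the pin's origin along its -y.
- pin_tab (a point): Grip point in the pin's red tab, 30 mm above the shank's axis, 14 mm below the tab's top.
- caddy: Loose caddy, 0.42 kg: white tray 150 (x) x 230 (y) mm, walls 40 mm high, floor 6 mm; origin centre of underside. Stands on the dock plate, parallel to the dock; uprights at its y ends carry the handle bar. A steel lug on its +x side, between the cheeks with 2.5 to 5.5 mm play, is locked by the pin through its eye. Pin out, it lifts straight up (lug clear of the cheeks after 50 mm).
- handle (a point): Middle of the caddy's brown wooden handle bar, 155 mm above its underside. Bar 16 x 16 mm in section, along the caddy's y, 210 mm between the uprights; take it from above, fingers closing along the caddy's x. Over 45 mm are free under the bar.
- mug: White china mug, loose, on the caddy's floor under the bar, 58 mm to one side (y) of the middle; the jar is on the other side; which is where changes. 72 mm across, 88 mm high, 0.21 to 0.34 kg, handle towards the caddy's -x. Origin at the centre of its underside.
- jar: Amber glass jar with a metal cap, loose, standing in the caddy on the side where the mug is not. 52 mm across, 65 mm high, about 0.12 kg. Origin at the centre of its underside.
- book_low: Blue book, loose, 220 x 160 x 25 mm, on the table; leave alone. Origin at the centre of its underside.
- book_top: Brown-red book, 200 x 145 x 22 mm, lying on the blue book; leave alone. Origin at the centre of its underside.
- clock: White alarm clock, 45 x 100 mm, 81 mm high; leave alone. Origin at the centre of its underside.
- case: Blue spectacle case, 160 x 60 x 36 mm; leave alone. Origin at the centre of its underside.
Not all that is in view belongs to the job. What is shaped like the pin but green or orange is not meant.

How it is judged:
On the way, in this order (a step that is already met when the one before it is completed fails the run):
1. the pin is drawn fully out of the bore, the caddy still standing on its dock (y of pin_tip in the frame of dock above 0.021 m and z of caddy in the frame of dock below 0.022 m and horizontal distance between caddy and dock below 0.02 m), for 0.05 s.
2. the pin lies across both forks of the cradle, let go, the caddy still standing on its dock (x of pin_mid in the frame of dock between 0.148 and 0.162 m and y of pin_mid in the frame of dock between -0.034 and 0.01 m and z of pin_mid in the frame of dock between 0.039 and 0.051 m and angle between the y axis of pin and the y axis of dock, either way round below 0.15 rad and contact force between pin and the fingers below 0.05 N and linear speed of pin below 0.03 m/s and z of caddy in the frame of dock below 0.022 m and horizontal distance between caddy and dock below 0.02 m), for 0.2 s.
3. the caddy is held in the fingers 60 to 160 mm clear above its dock, level and steady, with mug and jar standing in it (z of caddy in the frame of dock between 0.072 and 0.172 m and horizontal distance between caddy and dock below 0.06 m and angle between caddy's own z axis and vertical below 0.1 rad and linear speed of caddy below 0.03 m/s and angular speed of caddy below 0.15 rad/s and contact force between caddy and the fingers above 2 N and contact force between caddy and dock below 0.05 N and contact force between caddy and pin below 0.05 N and contact force between caddy and book_low below 0.05 N and contact force between caddy and book_top below 0.05 N and contact force between caddy and clock below 0.05 N and contact force between caddy and case below 0.05 N and angle between each of mug, jar's own z axis and vertical below 0.2 rad and z of mug in the frame of caddy between -0.004 and 0.016 m and horizontal distance between each of mug, jar and caddy below 0.1 m and z of jar in the frame of caddy between -0.004 and 0.016 m), for 0.5 s.
At the end, for the whole second after the job is handed in: Fingers hold the caddy, nothing else touching it, 60-160 mm above the dock plate, within 60 mm of over its place, tilt < 0.10 rad, still; mug and jar stand in it; the released pin lies in both forks (middle within 7 mm across, 22 along, 6 in height of the notch point; 0.15 rad) (all of step 3 and x of pin_mid in the frame of dock between 0.148 and 0.162 m and y of pin_mid in the frame of dock between -0.034 and 0.01 m and z of pin_mid in the frame of dock between 0.039 and 0.051 m and angle between the y axis of pin and the y axis of dock, either way round below 0.15 rad and contact force between pin and the fingers below 0.05 N and linear speed of pin below 0.03 m/s); the arm keeps its last pose, push and grip.
It fails at once if a book, the clock or the spectacle case is moved by more than 30 mm (distance of any of book_low, book_top, clock, case from where it was at the start of the episode above 0.03 m).
It fails at once if the mug or the jar tips over (more than 0.5 rad) (angle between any of mug, jar's own z axis and vertical above 0.5 rad).
It also fails if it takes over 62 s, if anything falls off the work surface, if the arm or the gripper's body presses on something with over 40 N, if the wrist force passes 120 N, or if a joint passes its speed limit or range.

## Working session

There is one attempt and no reset: what is moved stays moved. The work goes in short steps, Python scripts to look and compute and a tool call to move; the robot and the scene stay as the last step left them, time stands still between calls to the robot, and variables do not carry over. Pictures are saved under pics/ and viewed, at most 10 in all, crops included, and the job is handed in when it is done.

Besides the shell and the picture viewer there is one more tool, called after "Call:" by a JSON object that holds its "op" and its "data". step_arm: Moves the arm, as the interface text tells. Its arguments: {"type":"object","properties":{"increments":{"type":"array","items":{"type":"array"}},"fingers":{"type":"number"},"grip_force":{"type":"number"}},"required":["increments"]}

```bash
mkdir -p pics; cat > h.py <<'E'
from plant import r
import numpy as np, cv2
def snap(n,f):
    c=r.calibration(n); p,d=r.snapshot(n); cv2.imwrite(f'pics/{f}.png',p[:,:,::-1]); np.savez(f'{f}.npz',p=p,d=d,**{k:np.array(c[k]) for k in c}); return p,d,c
def pts(d,c):
    f=240/np.tan(np.radians(c['fov_y'])/2); v,u=np.mgrid[:480,:640]
    X=np.stack([(u-c['cx'])/f*d,(v-c['cy'])/f*d,d],-1)
    return (X-np.array(c['t']))@np.array(c['R'])
def load(f):
    z=np.load(f'{f}.npz'); return z['p'],z['d'],{k:z[k] for k in ('fov_y','cx','cy','R','t')}
E
python3 - <<'E'
from h import *
for n in('top','side'):
    p,d,c=snap(n,n); print(n,c,(d>0).mean())
print(r.get_state())
E
```

```text
top {'fov_y': 47.18846241538464, 'cx': 320.1521622960751, 'cy': 243.91810965921616, 'R': array([[-2.55426015e-02, -9.99664380e-01, -4.32478505e-03],
       [-9.89632208e-01,  2.58974384e-02, -1.41270714e-01],
       [ 1.41335302e-01,  6.71525017e-04, -9.89961556e-01]]), 't': array([0.03099852, 0.61609741, 1.144641  ])} 0.9960579427083334
side {'fov_y': 48.324931662204975, 'cx': 320.67824826006967, 'cy': 235.0991804639777, 'R': array([[-0.92974731, -0.36798319, -0.01258202],
       [-0.26854573,  0.70109438, -0.66056783],
       [ 0.25189904, -0.61078232, -0.75066093]]), 't': array([0.54866829, 0.20376444, 0.97011583])} 0.9960904947916667
{'clock': 0.1, 'q': array([-1.21220324,  0.68990684, -0.19453293,  1.56622468,  0.15730234,
        0.90253438, -0.21511556]), 'qd': array([-0.00114927, -0.0006853 , -0.00136964, -0.00317738, -0.00068735,
       -0.00012732, -0.00020867]), 'joint_torque': array([-2.18343230e-03, -5.28503823e+01, -1.27121095e+00, -1.53835970e+01,
       -5.25564188e-02,  1.93514941e-03,  6.10820825e-05]), 'tool_pos': array([0.19929974, 0.59176707, 0.23799047]), 'eef_rot': array([ 1.61648964e-01,  9.86847965e-01, -8.37052172e-04, -7.62866815e-05]), 'contact_force': array([ 0.02877959,  0.18087939, -0.3723284 ]), 'moment': array([-0.04678615,  0.03312317, -0.03568626]), 'finger_force': 0.0, 'opening': 1.0032414350365144}
```

View pics/top.png

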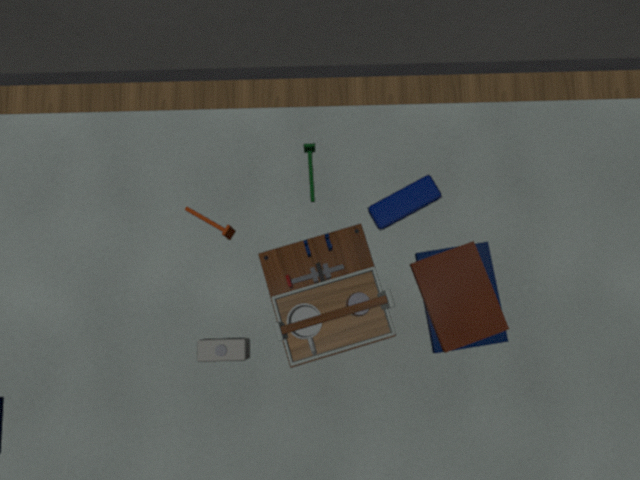

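View pics/side.png

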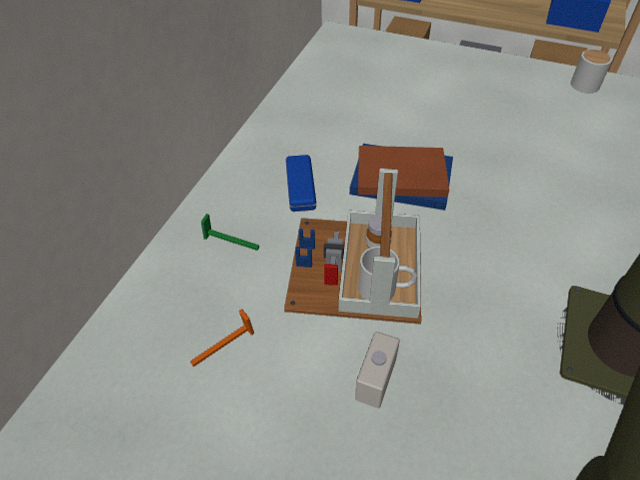

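The top view shows the dock at about (320,290), the red tab at (290,282), the cradle forks at (308,248) and (329,242), and the bar running from (283,328) to (387,300). The mug is on the +y side. The side view agrees: red tab at (331,272), forks at (303,250).

```bash
python3 - <<'E'
from h import *
for n in('top','side'):
    p,d,c=load(n); P=pts(d,c); z=P[...,2]
    hsv=cv2.cvtColor(p,cv2.COLOR_RGB2HSV)
    H,S,V=[hsv[...,i].astype(int) for i in range(3)]
    roi=(P[...,0]>.35)&(P[...,0]<.9)&(abs(P[...,1])<.3)
    print(n,'table z',np.median(z[roi]))
    v,u=np.mgrid[:480,:640]
    box=((u>255)&(u<400)&(v>220)&(v<370)) if n=='top' else ((u>280)&(u<425)&(v>160)&(v<325))
    red=box&((H<5)|(H>174))&(S>150)&(V>60)
    if n=='top': red&=(u<300)&(v>270)&(v<292)
    else: red&=(u>318)&(u<342)&(v>255)&(v<292)
    blue=box&(H>105)&(H<130)&(S>110)
    def st(name,m):
        k,l,s,ce=cv2.connectedComponentsWithStats(m.astype(np.uint8))
        for i in range(1,k):
            if s[i,4]>8:
                Q=P[l==i]; print(name,s[i],ce[i].round(1),'med',np.median(Q,0).round(4),'zmax',np.percentile(Q[:,2],[5,50,95]).round(3), 'xyr',np.percentile(Q,[2,98],axis=0)[:,:2].round(3).tolist())
    st('red',red); st('blue',blue)
    bar=box&(z>.14)&(z<.19)
    # bar: fit line
    Q=P[bar&(S>80)]; m=Q[:,:2].mean(0); w=np.linalg.svd(Q[:,:2]-m)[2][0]; print('bar',len(Q),m,np.median(Q[:,2]),'ang of y',np.degrees(np.arctan2(w[1],w[0])))
    Q=P[bar].astype(np.float32); print('bar+uprights rect',cv2.minAreaRect(Q[:,:2]*1000))
    pl=box&(z>.004)&(z<.02)&(S>60); Q=P[pl].astype(np.float32); print('plate',len(Q),np.median(Q[:,2]),cv2.minAreaRect(Q[:,:2]*1000))
    al=box&(z>.006); Q=P[al].astype(np.float32); print('all',cv2.minAreaRect(Q[:,:2]*1000))
    rim=box&(z>.046)&(z<.058)&(S<60)&(V>90); Q=P[rim].astype(np.float32); print('rim',len(Q),cv2.minAreaRect(Q[:,:2]*1000))
E
```

```text
top table z 0.0017772556855051812
red [286 275   5  12  30] [288.1 280.3] med [0.537  0.083  0.0918] zmax [0.087 0.092 0.095] xyr [[0.525, 0.079], [0.546, 0.088]]
blue [375 221  21   8 102] [383.5 223.5] med [ 0.6603 -0.1235  0.0333] zmax [0.025 0.033 0.038] xyr [[0.651, -0.147], [0.666, -0.109]]
blue [325 234   7  15  45] [328.  241.3] med [ 0.6232 -0.002   0.0518] zmax [0.038 0.052 0.068] xyr [[0.606, -0.008], [0.635, 0.004]]
blue [304 241   6  15  36] [306.8 247.7] med [0.6092 0.0438 0.056 ] zmax [0.037 0.056 0.07 ] xyr [[0.594, 0.039], [0.62, 0.049]]
bar 842 [ 0.46365283 -0.00804308] 0.17501473920443866 ang of y 105.18457575166158
bar+uprights rect ((464.1818542480469, -8.286811828613281), (35.780418395996094, 230.1448211669922), 15.035974502563477)
plate 7399 0.014533732 ((514.652587890625, -10.741897583007812), (258.2516784667969, 270.38836669921875), 15.104389190673828)
all ((512.7918090820312, 2.3390350341796875), (310.991943359375, 323.73089599609375), 87.61195373535156)
rim 658 ((463.5576477050781, -8.604736328125), (149.24806213378906, 230.18580627441406), 14.9913415908813
[... 554 characters left out ...]
22], [0.491, -0.208]]
blue [296 229  19  38 447] [305.1 249.1] med [0.6141 0.0361 0.0393] zmax [0.019 0.039 0.067] xyr [[0.594, -0.007], [0.635, 0.051]]
bar 730 [ 4.62031582e-01 -3.39671417e-04] 0.1752940890271158 ang of y -74.7874284781365
bar+uprights rect ((464.0270080566406, -7.832977294921875), (36.04109191894531, 234.57357788085938), 15.156240463256836)
plate 6146 0.013716723 ((533.0038452148438, -38.95777893066406), (298.2667541503906, 340.22576904296875), 14.698589324951172)
all ((457.268310546875, 181.10247802734375), (324.1131591796875, 978.87646484375), 18.842267990112305)
rim 1324 ((529.497314453125, -66.27232360839844), (245.53280639648438, 380.1308898925781), 15.18536376953125)
```

Call:
{"op": "step_arm", "data": {"increments": [[[2, -3, 0], [0, 0, 3.37]], [[2, -3, 0], [0, 0, 3.37]], [[2, -3, 0], [0, 0, 3.37]], [[2, -3, 0], [0, 0, 3.37]], [[2, -3, 0], [0, 0, 3.37]], [[2, -3, 0], [0, 0, 3.37]], [[2, -3, 0], [0, 0, 3.37]], [[2, -3, 0], [0, 0, 3.37]], [[2, -3, 0], [0, 0, 3.37]], [[2, -3, 0], [0, 0, 3.37]]], "fingers": 0.4}}

```text
clock: 1.1
tool_pos: [0.4, 0.2908, 0.2385]
eef_rot: [-0.133, 0.991, -0.0, -0.0]
contact_force: [0.7, -0.9, 0.1]
opening: 0.4
finger_force: 0.0
```

Call:
{"op": "step_arm", "data": {"increments": [[[2, -3, 0], [0, 0, 0]], [[2, -3, 0], [0, 0, 0]], [[2, -3, 0], [0, 0, 0]], [[2, -3, 0], [0, 0, 0]], [[2, -3, -0.5], [0, 0, 0]], [[2, -3, -1], [0, 0, 0]], [[1.4, -2.2, -1], [0, 0, 0]], [[0.4, -0.8, -1], [0, 0, 0]], [[0, 0, -1], [0, 0, 0]], [[0, 0, 0], [0, 0, 0]]]}}

```text
clock: 2.1
tool_pos: [0.5356, 0.0838, 0.1923]
eef_rot: [-0.132, 0.991, 0.001, -0.002]
contact_force: [-0.1, 0.7, -0.6]
opening: 0.398
finger_force: 0.0
```

```bash
cat > w.py <<'E'
from h import *
from scipy.spatial.transform import Rotation as Ro
import sys
def D(X): # world->dock
    a=np.radians(15.06);e=np.asarray(X)-[.464,-.0083,0]; return e@np.array([[np.cos(a),-np.sin(a),0],[np.sin(a),np.cos(a),0],[0,0,1]])
def report():
    s=r.get_state(); R=Ro.from_quat(s['eef_rot']).as_matrix()
    print('t',s['clock'],'tcp',s['tool_pos'].round(4),'dock',D(s['tool_pos']).round(4),'yaw_y',np.degrees(np.arctan2(R[1,1],R[0,1])).round(2),'zax',R[:,2].round(4),'F',s['contact_force'].round(2),'M',s['moment'].round(3),'op',round(s['opening'],3),'ff',round(s['finger_force'],2),'q',s['q'].round(2))
E
python3 - <<'E'
from w import *
report(); p,d,c=snap('wrist','w1'); P=pts(d,c)
hsv=cv2.cvtColor(p,cv2.COLOR_RGB2HSV).astype(int)
red=((hsv[...,0]<5)|(hsv[...,0]>174))&(hsv[...,1]>150)&(hsv[...,2]>50)&(P[...,2]<.12)&(P[...,2]>.03)
k,l,s,ce=cv2.connectedComponentsWithStats(red.astype(np.uint8))
for i in range(1,k):
    if s[i,4]>40:
        Q=P[l==i];T=Q[Q[:,2]>np.percentile(Q[:,2],98)-.004]
        print(s[i],D(np.median(T,0)),np.percentile(D(T),[3,97],axis=0).round(4).tolist(),len(T))
E
```

```text
t 2.1 tcp [0.5356 0.0838 0.1923] dock [0.0931 0.0703 0.1923] yaw_y 105.22 zax [-3.6e-03  6.0e-04 -1.0e+00] F [-0.08  0.68 -0.6 ] M [ 0.02  -0.014  0.036] op 0.398 ff 0.0 q [ 0.01  0.67 -0.41  1.86  0.39  0.7   1.21]
[313 211  11  48 444] [0.09319504 0.06883725 0.09207013] [[0.0821, 0.065, 0.0902], [0.1053, 0.0722, 0.0934]] 352
```

View pics/w1.png

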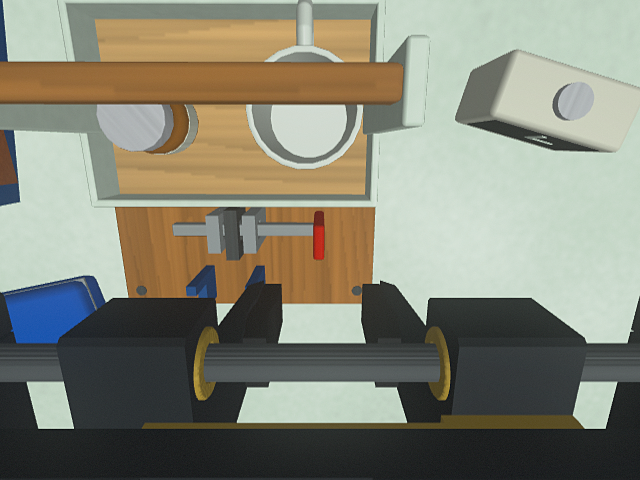

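The wrist view shows the tab at (319,235), between the opened fingers. It measures dock (93.2, 68.8) mm with its top at 92 mm, as expected. The camera sits on the bar side, so I'll check its clearance before descending.

```bash
python3 - <<'E'
from w import *
c=r.calibration('wrist'); x=-np.array(c['R']).T@np.array(c['t']); s=r.get_state(); print(D(x),D(x)-D(s['tool_pos']))
P=pts(*load('w1')[1:]); q=D(P.reshape(-1,3)); m=(q[:,2]>.15)&(q[:,2]<.19)&(abs(q[:,1])<.14)&(abs(q[:,0])<.05); print(np.percentile(q[m],[1,50,99],axis=0).round(3))
E
```

```text
[0.02555042 0.0707672  0.33943448] [-6.80640889e-02  1.23864282e-06  1.46246568e-01]
[[-0.014 -0.063  0.161]
 [ 0.001  0.032  0.175]
 [ 0.016  0.114  0.177]]
```

Call:
{"op": "step_arm", "data": {"increments": [[[0, 0, 0], [0, 0, -8.5]], [[0, 0, 0], [0, 0, -8.5]], [[0, 0, 0], [0, 0, -8.5]], [[0, 0, 0], [0, 0, -8.5]], [[0, 0, 0], [0, 0, -8.5]], [[0, 0, 0], [0, 0, -8.5]], [[0, 0, 0], [0, 0, -8.5]], [[0, 0, 0], [0, 0, -8.5]], [[0, 0, 0], [0, 0, -8.5]], [[0, 0, 0], [0, 0, -8.5]]]}}

```text
clock: 3.15
tool_pos: [0.5369, 0.0849, 0.1943]
eef_rot: [0.574, 0.819, 0.001, -0.0]
contact_force: [0.2, -0.6, 0.1]
opening: 0.396
finger_force: 0.0
```

Call:
{"op": "step_arm", "data": {"increments": [[[0, 0, 0], [0, 0, -8.5]], [[0, 0, 0], [0, 0, -8.5]], [[0, 0, 0], [0, 0, -8.5]], [[0, 0, 0], [0, 0, -8.5]], [[0, 0, 0], [0, 0, -8.5]], [[0, 0, 0], [0, 0, -8.5]], [[0, 0, 0], [0, 0, -8.5]], [[0, 0, 0], [0, 0, -8.5]], [[0, 0, 0], [0, 0, -8.5]], [[0, 0, 0], [0, 0, -8.5]]]}}

```text
clock: 4.15
tool_pos: [0.5369, 0.0851, 0.1941]
eef_rot: [0.976, 0.216, 0.0, -0.001]
contact_force: [0.7, 0.0, -0.6]
opening: 0.399
finger_force: 0.0
```

Call:
{"op": "step_arm", "data": {"increments": [[[0, 0, 0], [0, 0, -5]], [[0, 0, 0], [0, 0, -5]], [[0, 0, 0], [0, 0, 0]], [[0, 0, 0], [0, 0, 0]], [[0, 0, 0], [0, 0, 0]], [[0, 0, 0], [0, 0, 0]], [[0, 0, 0], [0, 0, 0]], [[0, 0, 0], [0, 0, 0]], [[0, 0, 0], [0, 0, 0]], [[0, 0, 0], [0, 0, 0]]]}}

```text
clock: 5.15
tool_pos: [0.5374, 0.0823, 0.1937]
eef_rot: [0.991, 0.131, -0.0, 0.0]
contact_force: [-0.1, -0.1, -0.7]
opening: 0.4
finger_force: 0.0
```

```bash
python3 -c "
from w import *
report()"
```

```text
t 5.15 tcp [0.5374 0.0823 0.1937] dock [0.0945 0.0684 0.1937] yaw_y -74.91 zax [-0.e+00 -1.e-04 -1.e+00] F [-0.09 -0.13 -0.74] M [-0.034  0.195  0.025] op 0.4 ff 0.0 q [-0.54  0.7   0.52  1.88 -0.53  0.69 -1.02]
```

Call:
{"op": "step_arm", "data": {"increments": [[[0, 0, -2], [0, 0, 0]], [[0, 0, -2], [0, 0, 0]], [[0, 0, -2], [0, 0, 0]], [[0, 0, -2], [0, 0, 0]], [[0, 0, -1.5], [0, 0, 0]], [[0, 0, -1.5], [0, 0, 0]], [[0, 0, -1.3], [0, 0, 0]], [[0, 0, -1], [0, 0, 0]], [[0, 0, 0], [0, 0, 0]], [[0, 0, 0], [0, 0, 0]]]}}

```text
clock: 6.15
tool_pos: [0.5376, 0.0823, 0.0609]
eef_rot: [0.991, 0.131, 0.0, 0.0]
contact_force: [-0.3, 0.4, -0.6]
opening: 0.398
finger_force: 0.0
```

Call:
{"op": "step_arm", "data": {"increments": [[[0, 0, 0], [0, 0, 0]], [[0, 0, 0], [0, 0, 0]], [[0, 0, 0], [0, 0, 0]], [[0, 0, 0], [0, 0, 0]], [[0, 0, 0], [0, 0, 0]], [[0, 0, 0], [0, 0, 0]], [[0, 0, 0], [0, 0, 0]], [[0, 0, 0], [0, 0, 0]], [[0, 0, 0], [0, 0, 0]], [[0, 0, 0], [0, 0, 0]]], "fingers": 0, "grip_force": 25}}

```text
clock: 7.15
tool_pos: [0.5376, 0.0825, 0.0608]
eef_rot: [0.991, 0.131, 0.0, -0.0]
contact_force: [0.6, 0.3, 2.8]
opening: 0.087
finger_force: 25.0
```

```bash
python3 -c "
from w import *
report()"
```

```text
t 7.15 tcp [0.5376 0.0825 0.0608] dock [0.0946 0.0686 0.0608] yaw_y -74.9 zax [ 3.e-04  2.e-04 -1.e+00] F [0.62 0.3  2.77] M [0.017 0.127 0.047] op 0.087 ff 25.01 q [-0.42  0.9   0.31  1.95 -0.68  0.4  -0.89]
```

Call:
{"op": "step_arm", "data": {"increments": [[[-0.13, 0.483, 0], [0, 0, 0]], [[-0.26, 0.966, 0], [0, 0, 0]], [[-0.26, 0.966, 0], [0, 0, 0]], [[-0.26, 0.966, 0], [0, 0, 0]], [[-0.26, 0.966, 0], [0, 0, 0]], [[-0.26, 0.966, 0], [0, 0, 0]], [[-0.26, 0.966, 0], [0, 0, 0]], [[-0.26, 0.966, 0], [0, 0, 0]], [[-0.26, 0.966, 0], [0, 0, 0]], [[-0.26, 0.966, 0], [0, 0, 0]]]}}

```text
clock: 8.15
tool_pos: [0.5122, 0.1754, 0.0606]
eef_rot: [0.991, 0.132, -0.0, -0.0]
contact_force: [0.4, 0.5, -1.1]
opening: 0.085
finger_force: 25.0
```

```bash
python3 -c "
from w import *
report(); p,d,c=snap('wrist','w2')"
```

```text
t 8.15 tcp [0.5122 0.1754 0.0606] dock [0.0942 0.1648 0.0606] yaw_y -74.88 zax [-7.e-04  4.e-04 -1.e+00] F [ 0.44  0.48 -1.1 ] M [ 0.036  0.111 -0.053] op 0.085 ff 25.0 q [-0.61  0.9   0.34  1.96 -0.72  0.4  -1.02]
```

View pics/w2.png

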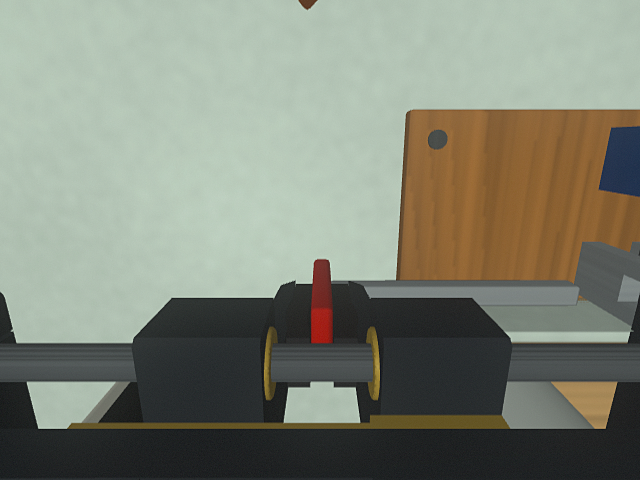

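The wrist view shows the red tab held at (321,300), with the shank running right to its tip at (578,293), beyond the cheek. I'll check that the shank is level using depth.

```bash
python3 - <<'E'
from w import *
p,d,c=load('w2'); P=D(pts(d,c).reshape(-1,3)).reshape(480,640,3)
v,u=np.mgrid[:480,:640]; m=(v>283)&(v<302)&(u>385)&(u<576)
for a in range(385,576,30):
    k=m&(u>=a)&(u<a+30); print(a,np.median(P[k],0).round(4),np.percentile(P[k],[5,95],axis=0).round(4).tolist())
E
```

```text
385 [0.0979 0.1308 0.0525] [[0.0939, 0.123, 0.0494], [0.1288, 0.1491, 0.1316]]
415 [0.0978 0.1171 0.0524] [[0.0939, 0.1091, 0.0494], [0.1287, 0.1425, 0.1317]]
445 [0.0978 0.1031 0.0523] [[0.0938, 0.0952, 0.0494], [0.1288, 0.1357, 0.1316]]
475 [0.0959 0.0873 0.0522] [[0.092, 0.0811, 0.0492], [0.0988, 0.0935, 0.0532]]
505 [0.096  0.0733 0.0521] [[0.0918, 0.067, 0.0493], [0.0989, 0.0797, 0.0532]]
535 [0.0959 0.0593 0.0521] [[0.0919, 0.0529, 0.0494], [0.0989, 0.0657, 0.0531]]
565 [0.0959 0.0498 0.052 ] [[0.0918, 0.0474, 0.0494], [0.0989, 0.0525, 0.0533]]
```

Call:
{"op": "step_arm", "data": {"increments": [[[0, 0, 1], [0, 0, 0]], [[0, 0, 1.5], [0, 0, 0]], [[0, 0, 1.5], [0, 0, 0]], [[0.5, -0.5, 0], [0, 0, 0]], [[1.5, -1.5, 0], [0, 0, 0]], [[2, -2, 0], [0, 0, 0]], [[2, -2, 0], [0, 0, 0]], [[1.5, -1.75, 0], [0, 0, 0]], [[0.9, -0.9, 0], [0, 0, 0]], [[0.3, -0.3, 0], [0, 0, 0]]]}}

```text
clock: 9.2
tool_pos: [0.6006, 0.0825, 0.1006]
eef_rot: [0.992, 0.13, 0.0, 0.001]
contact_force: [-0.3, 0.4, -0.6]
opening: 0.09
finger_force: 25.0
```

Call:
{"op": "step_arm", "data": {"increments": [[[0, 0, 0], [0, 0, 0]], [[0, 0, 0], [0, 0, 0]], [[0, 0, 0], [0, 0, 0]], [[0, 0, 0], [0, 0, 0]], [[0, 0, 0], [0, 0, 0]], [[0, 0, 0], [0, 0, 0]], [[0, 0, 0], [0, 0, 0]], [[0, 0, 0], [0, 0, 0]], [[0, 0, 0], [0, 0, 0]], [[0, 0, 0], [0, 0, 0]]]}}

```text
clock: 10.2
tool_pos: [0.5997, 0.0846, 0.1007]
eef_rot: [0.991, 0.131, 0.0, 0.0]
contact_force: [-0.2, 0.1, -0.4]
opening: 0.09
finger_force: 25.0
```

```bash
python3 - <<'E'
from w import *
report(); p,d,c=snap('wrist','w3')
P=D(pts(d,c).reshape(-1,3)).reshape(480,640,3)
h=cv2.cvtColor(p,cv2.COLOR_RGB2HSV).astype(int)
b=(h[...,0]>105)&(h[...,0]<130)&(h[...,1]>110)&(P[...,0]<.19)&(P[...,1]<.03)&(P[...,1]>-.06)
k,l,s,ce=cv2.connectedComponentsWithStats(b.astype(np.uint8))
for i in range(1,k):
    if s[i,4]>30:
        Q=P[l==i];T=Q[Q[:,2]>.062]; print(s[i],len(T),np.percentile(T,[2,50,98],axis=0).round(4).tolist() if len(T) else '')
g=(h[...,1]<60)&(P[...,2]>.075)&(P[...,2]<.097)&(P[...,1]<.03)&(P[...,1]>-.07)&(P[...,0]>.12)&(P[...,0]<.19)
print('shank',np.percentile(P[g],[2,50,98],axis=0).round(4))
E
```

```text
t 10.2 tcp [0.5997 0.0846 0.1007] dock [0.1552 0.0544 0.1007] yaw_y -74.91 zax [ 0.e+00 -1.e-04 -1.e+00] F [-0.23  0.13 -0.38] M [0.041 0.153 0.026] op 0.09 ff 25.0 q [-0.46  0.9   0.44  1.75 -0.6   0.63 -0.97]
[ 378  226   32   54 1237] 258 [[0.1629, 0.0087, 0.0622], [0.1671, 0.013, 0.066], [0.1705, 0.0165, 0.0672]]
[ 447  226   55   54 1879] 275 [[0.1633, -0.0393, 0.0621], [0.1674, -0.0348, 0.0659], [0.1706, -0.0312, 0.0673]]
shank [[ 0.1507 -0.0626  0.0852]
 [ 0.1576 -0.0245  0.0922]
 [ 0.1601  0.0277  0.0936]]
```

View pics/w3.png

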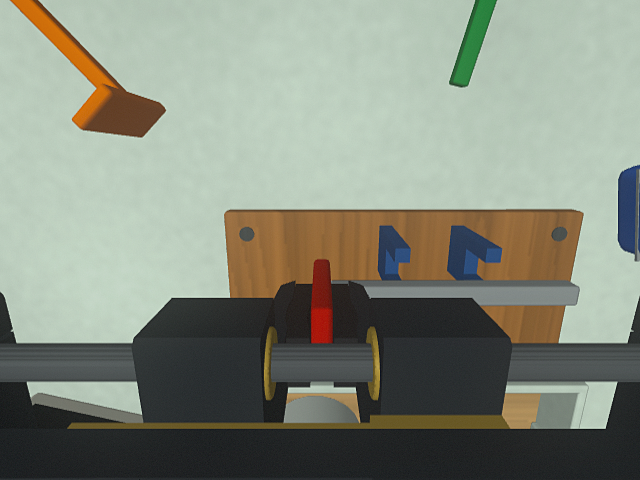

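The wrist view shows the shank (400–578, 293) above the two forks at (393,252) and (470,252), and it is centred on the notches (dock x of 155 mm). I'll lower and release it.

Call:
{"op": "step_arm", "data": {"increments": [[[0, 0, -0.5], [0, 0, 0]], [[0, 0, -0.5], [0, 0, 0]], [[0, 0, -0.6], [0, 0, 0]], [[0, 0, -0.6], [0, 0, 0]], [[0, 0, -0.6], [0, 0, 0]], [[0, 0, -0.5], [0, 0, 0]], [[0, 0, -0.5], [0, 0, 0]], [[0, 0, -0.3], [0, 0, 0]], [[0, 0, 0], [0, 0, 0]], [[0, 0, 0], [0, 0, 0]]]}}

```text
clock: 11.25
tool_pos: [0.5998, 0.0846, 0.0598]
eef_rot: [0.991, 0.131, 0.0, 0.0]
contact_force: [-0.4, 0.1, -0.4]
opening: 0.09
finger_force: 25.0
```

```bash
python3 -c "
from w import *
report()"
```

```text
t 11.25 tcp [0.5998 0.0846 0.0598] dock [0.1553 0.0544 0.0598] yaw_y -74.91 zax [ 2.e-04 -1.e-04 -1.e+00] F [-0.36  0.13 -0.4 ] M [0.037 0.209 0.021] op 0.09 ff 25.0 q [-0.43  0.96  0.39  1.76 -0.64  0.55 -0.94]
```

Call:
{"op": "step_arm", "data": {"increments": [[[0, 0, -0.1], [0, 0, 0]], [[0, 0, 0], [0, 0, 0]], [[0, 0, 0], [0, 0, 0]], [[0, 0, 0], [0, 0, 0]], [[0, 0, 0], [0, 0, 0]], [[0, 0, 0], [0, 0, 0]], [[0, 0, 0], [0, 0, 0]], [[0, 0, 0], [0, 0, 0]], [[0, 0, 0], [0, 0, 0]], [[0, 0, 0], [0, 0, 0]]], "fingers": 0.22}}

```text
clock: 12.25
tool_pos: [0.5997, 0.0846, 0.0587]
eef_rot: [0.991, 0.131, 0.0, 0.0]
contact_force: [-0.2, -0.0, 0.6]
opening: 0.221
finger_force: 0.0
```

Call:
{"op": "step_arm", "data": {"increments": [[[0, 0, 0.5], [0, 0, 0]], [[0, 0, 1], [0, 0, 0]], [[0, 0, 1], [0, 0, 0]], [[0, 0, 1.5], [0, 0, 0]], [[0, 0, 2], [0, 0, 0]], [[0, 0, 2], [0, 0, 0]], [[0, 0, 2], [0, 0, 0]], [[0, 0, 2], [0, 0, 0]], [[0, 0, 2], [0, 0, 0]], [[0, 0, 2], [0, 0, 0]]]}}

```text
clock: 13.25
tool_pos: [0.5997, 0.0845, 0.2209]
eef_rot: [0.991, 0.131, 0.001, 0.0]
contact_force: [-0.4, 0.3, -0.6]
opening: 0.216
finger_force: 0.0
```

```bash
python3 - <<'E'
from w import *
report(); p,d,c=snap('wrist','w4')
P=D(pts(d,c).reshape(-1,3)).reshape(480,640,3)
h=cv2.cvtColor(p,cv2.COLOR_RGB2HSV).astype(int)
for a in np.arange(-.07,.05,.01):
    g=(h[...,1]<70)&(P[...,2]>.035)&(P[...,2]<.062)&(P[...,1]<a+.01)&(P[...,1]>a)&(P[...,0]>.13)&(P[...,0]<.18)
    print(a.round(3),g.sum(),np.median(P[g],0).round(4) if g.sum() else '')
p,d,c=snap('top','t2'); P=D(pts(d,c).reshape(-1,3)).reshape(480,640,3)
h=cv2.cvtColor(p,cv2.COLOR_RGB2HSV).astype(int)
E
```

```text
t 13.25 tcp [0.5997 0.0845 0.2209] dock [0.1552 0.0544 0.2209] yaw_y -74.92 zax [ 1.1e-03  1.0e-04 -1.0e+00] F [-0.37  0.32 -0.55] M [0.006 0.139 0.022] op 0.216 ff 0.0 q [-0.52  0.75  0.56  1.67 -0.5   0.87 -1.06]
-0.07 61 [ 0.1556 -0.0621  0.0501]
-0.06 131 [ 0.1562 -0.0549  0.0501]
-0.05 116 [ 0.1554 -0.0456  0.0502]
-0.04 120 [ 0.1552 -0.0345  0.0501]
-0.03 133 [ 0.1562 -0.0249  0.0501]
-0.02 133 [ 0.1561 -0.0149  0.05  ]
-0.01 132 [ 0.1559 -0.0049  0.05  ]
0.0 120 [0.1553 0.0043 0.05  ]
0.01 118 [0.1554 0.0156 0.0501]
0.02 134 [0.1555 0.0247 0.05  ]
0.03 138 [0.1559 0.0353 0.05  ]
0.04 134 [0.1562 0.0454 0.0499]
```

View pics/w4.png

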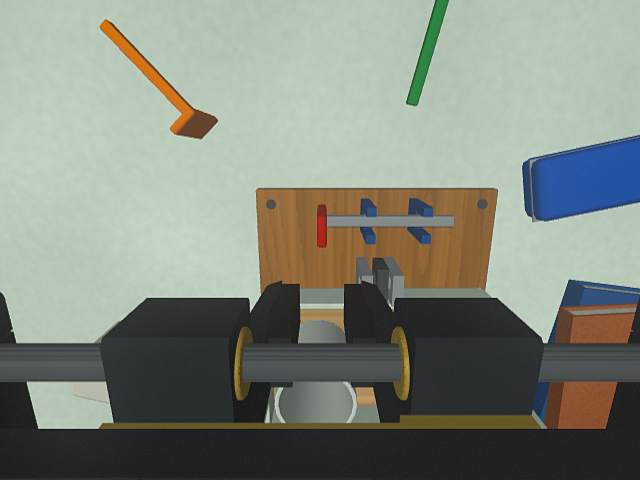

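The wrist view shows the pin lying in both forks, with the tab at (322,226) and the shank to (454,221). Its top is at 50 mm all along and x is 155.7 mm, so it is seated. Next is the handle.

Call:
{"op": "step_arm", "data": {"increments": [[[-1.4, -0.8, 0], [0, 0, 8]], [[-1.4, -0.8, 0], [0, 0, 8]], [[-1.4, -0.8, 0], [0, 0, 8]], [[-1.4, -0.8, 0], [0, 0, 8]], [[-1.4, -0.8, 0], [0, 0, 8]], [[-1.4, -0.8, 0], [0, 0, 8]], [[-1.4, -0.8, 0], [0, 0, 8]], [[-1.4, -0.8, 0], [0, 0, 8]], [[-1.4, -0.8, 0], [0, 0, 8]], [[-1.26, -1.02, 0], [0, 0, 8]]], "fingers": 1}}

```text
clock: 14.35
tool_pos: [0.46, 0.0023, 0.2187]
eef_rot: [0.673, 0.74, -0.0, -0.0]
contact_force: [-0.1, -0.2, -1.0]
opening: 0.999
finger_force: 0.0
```

Call:
{"op": "step_arm", "data": {"increments": [[[0, 0, 0], [0, 0, 5]], [[0, 0, 0], [0, 0, 5]], [[0, 0, 0], [0, 0, 0]], [[0, 0, 0], [0, 0, 0]], [[0, 0, 0], [0, 0, 0]], [[0, 0, 0], [0, 0, 0]], [[0, 0, 0], [0, 0, 0]], [[0, 0, 0], [0, 0, 0]], [[0, 0, 0], [0, 0, 0]], [[0, 0, 0], [0, 0, 0]]]}}

```text
clock: 15.35
tool_pos: [0.4611, 0.0024, 0.2187]
eef_rot: [0.608, 0.794, 0.0, 0.0]
contact_force: [0.5, -0.4, 0.2]
opening: 0.999
finger_force: 0.0
```

```bash
python3 - <<'E'
from w import *
report(); p,d,c=snap('wrist','w5')
P=D(pts(d,c).reshape(-1,3)).reshape(480,640,3)
g=(P[...,2]>.168)&(P[...,2]<.185)&(abs(P[...,0])<.03)&(abs(P[...,1])<.1)
for a in (-.08,-.04,0,.04,.06): 
    m=g&(P[...,1]>a)&(P[...,1]<a+.02); print(a,m.sum(),np.percentile(P[m],[3,50,97],axis=0).round(4).tolist() if m.sum() else '')
E
```

```text
t 15.35 tcp [0.4611 0.0024 0.2187] dock [0.     0.0111 0.2187] yaw_y 15.09 zax [ 0. -0. -1.] F [ 0.52 -0.41  0.21] M [-0.013  0.106 -0.007] op 0.999 ff 0.0 q [-0.15  0.52  0.07  2.07 -0.06  0.55  0.23]
-0.08 641 [[-0.0071, -0.0794, 0.1726], [0.0004, -0.0707, 0.175], [0.0084, -0.0624, 0.1761]]
-0.04 619 [[-0.0068, -0.035, 0.1729], [0.0003, -0.0278, 0.1749], [0.008, -0.0205, 0.1761]]
0 932 [[-0.007, 0.0006, 0.1728], [0.0008, 0.0101, 0.1749], [0.0081, 0.0194, 0.1762]]
0.04 1123 [[-0.0072, 0.0406, 0.1726], [0.0008, 0.0501, 0.1749], [0.0082, 0.0593, 0.1763]]
0.06 1205 [[-0.007, 0.0607, 0.173], [0.0003, 0.0704, 0.175], [0.0079, 0.0794, 0.1763]]
```

View pics/w5.png

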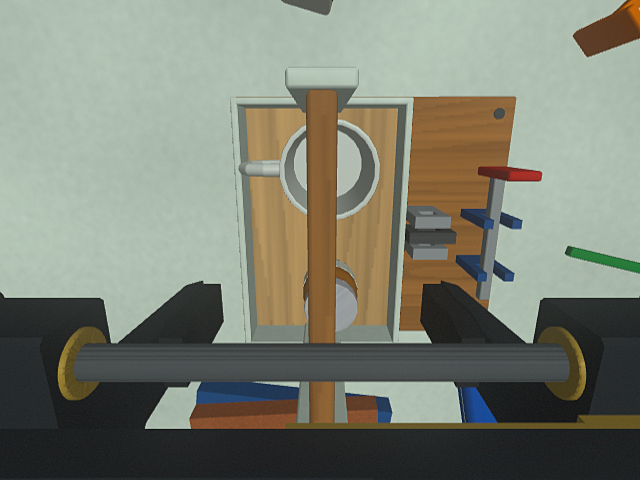

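The wrist view shows the bar at x=322 px running between the open fingers, centred at dock x of 0.5 mm with its top at 175 mm. The mug is at (330,165) and the jar at (332,298). I'll descend and grip.

Call:
{"op": "step_arm", "data": {"increments": [[[0, 0, -1], [0, 0, 0]], [[0, 0, -1], [0, 0, 0]], [[0, 0, -1], [0, 0, 0]], [[0, 0, -1], [0, 0, 0]], [[0, 0, -1], [0, 0, 0]], [[0, 0, -1], [0, 0, 0]], [[0, 0, -0.7], [0, 0, 0]], [[0, 0, -0.4], [0, 0, 0]], [[0, 0, 0], [0, 0, 0]], [[0, 0, 0], [0, 0, 0]]]}}

```text
clock: 16.4
tool_pos: [0.4613, 0.0024, 0.1479]
eef_rot: [0.608, 0.794, 0.0, 0.0]
contact_force: [0.3, -0.2, -0.8]
opening: 0.996
finger_force: 0.0
```

Call:
{"op": "step_arm", "data": {"increments": [[[0, 0, 0], [0, 0, 0]], [[0, 0, 0], [0, 0, 0]], [[0, 0, 0], [0, 0, 0]], [[0, 0, 0], [0, 0, 0]], [[0, 0, 0], [0, 0, 0]], [[0, 0, 0], [0, 0, 0]], [[0, 0, 0], [0, 0, 0]], [[0, 0, 0], [0, 0, 0]], [[0, 0, 0], [0, 0, 0]], [[0, 0, 0], [0, 0, 0]]], "fingers": 0, "grip_force": 60}}

```text
clock: 17.4
tool_pos: [0.4612, 0.0025, 0.1477]
eef_rot: [0.608, 0.794, 0.0, 0.0]
contact_force: [-0.3, -0.7, -0.1]
opening: 0.174
finger_force: 60.0
```

Call:
{"op": "step_arm", "data": {"increments": [[[0, 0, 0], [0, 0, 0]], [[0, 0, 0], [0, 0, 0]], [[0, 0, 0.1], [0, 0, 0]], [[0, 0, 0.2], [0, 0, 0]], [[0, 0, 0.3], [0, 0, 0]], [[0, 0, 0.3], [0, 0, 0]], [[0, 0, 0.3], [0, 0, 0]], [[0, 0, 0.3], [0, 0, 0]], [[0, 0, 0], [0, 0, 0]], [[0, 0, 0], [0, 0, 0]]]}}

```text
clock: 18.4
tool_pos: [0.4612, 0.0024, 0.1629]
eef_rot: [0.608, 0.794, 0.0, 0.0]
contact_force: [1.3, 0.2, -7.8]
opening: 0.169
finger_force: 60.0
```

```bash
cat > rim.py <<'E'
from w import *
def tilt(n,f):
    p,d,c=snap(n,f); P=D(pts(d,c).reshape(-1,3)); q=P[(abs(P[:,0])<.02)&(abs(P[:,1])<.104)&(P[:,2]>.165)&(P[:,2]<.30)]
    for lo,hi in((-.10,-.075),(-.07,-.04),(.05,.075),(.08,.104)):
        k=q[(q[:,1]>lo)&(q[:,1]<hi)]; print(n,'bar top y',lo,len(k),(np.median(k[:,2]).round(4),np.median(k[:,0]).round(4)) if len(k) else '')
E
python3 -c "
from rim import *
report(); tilt('wrist','w6')"
```

```text
t 18.4 tcp [0.4612 0.0024 0.1629] dock [1.000e-04 1.110e-02 1.629e-01] yaw_y 15.09 zax [ 4.e-04  1.e-04 -1.e+00] F [ 1.31  0.16 -7.83] M [-0.156  0.08  -0.038] op 0.169 ff 60.0 q [-0.14  0.62  0.05  2.13 -0.07  0.4   0.23]
wrist bar top y -0.1 0 
wrist bar top y -0.07 0 
wrist bar top y 0.05 3518 (np.float64(0.19), np.float64(0.0003))
wrist bar top y 0.08 4121 (np.float64(0.19), np.float64(0.0003))
```

The caddy is level and carried at 7.8 N. I'll lift it the rest of the way.

Call:
{"op": "step_arm", "data": {"increments": [[[0, 0, 0.3], [0, 0, 0]], [[0, 0, 0.5], [0, 0, 0]], [[0, 0, 0.5], [0, 0, 0]], [[0, 0, 0.5], [0, 0, 0]], [[0, 0, 0.5], [0, 0, 0]], [[0, 0, 0.5], [0, 0, 0]], [[0, 0, 0.5], [0, 0, 0]], [[0, 0, 0.5], [0, 0, 0]], [[0, 0, 0.5], [0, 0, 0]], [[0, 0, 0.5], [0, 0, 0]]]}}

```text
clock: 19.45
tool_pos: [0.461, 0.0024, 0.2111]
eef_rot: [0.608, 0.794, -0.0, -0.0]
contact_force: [1.4, 0.4, -8.1]
opening: 0.167
finger_force: 60.0
```

Call:
{"op": "step_arm", "data": {"increments": [[[0, 0, 0.5], [0, 0, 0]], [[0, 0, 0.5], [0, 0, 0]], [[0, 0, 0.5], [0, 0, 0]], [[0, 0, 0.5], [0, 0, 0]], [[0, 0, 0.5], [0, 0, 0]], [[0, 0, 0.5], [0, 0, 0]], [[0, 0, 0.3], [0, 0, 0]], [[0, 0, 0.2], [0, 0, 0]], [[0, 0, 0.1], [0, 0, 0]], [[0, 0, 0], [0, 0, 0]]]}}

```text
clock: 20.45
tool_pos: [0.4611, 0.0024, 0.2467]
eef_rot: [0.608, 0.794, -0.0, -0.0]
contact_force: [-0.4, -0.1, -8.4]
opening: 0.168
finger_force: 60.0
```

Call:
{"op": "step_arm", "data": {"increments": [[[0, 0, 0], [0, 0, 0]], [[0, 0, 0], [0, 0, 0]], [[0, 0, 0], [0, 0, 0]], [[0, 0, 0], [0, 0, 0]], [[0, 0, 0], [0, 0, 0]], [[0, 0, 0], [0, 0, 0]], [[0, 0, 0], [0, 0, 0]], [[0, 0, 0], [0, 0, 0]], [[0, 0, 0], [0, 0, 0]], [[0, 0, 0], [0, 0, 0]]]}}

```text
clock: 21.45
tool_pos: [0.4611, 0.0025, 0.2467]
eef_rot: [0.608, 0.794, 0.0, 0.0]
contact_force: [-0.2, -0.3, -8.8]
opening: 0.168
finger_force: 60.0
```

```bash
python3 -c "
from rim import *
report(); tilt('wrist','w7'); snap('side','s2')"
```

```text
t 21.45 tcp [0.4611 0.0025 0.2467] dock [0.     0.0111 0.2467] yaw_y 15.09 zax [ 1.e-04  1.e-04 -1.e+00] F [-0.23 -0.27 -8.82] M [-0.09   0.035 -0.049] op 0.168 ff 60.0 q [-0.16  0.47  0.08  2.04 -0.06  0.63  0.22]
wrist bar top y -0.1 6 (np.float64(0.182), np.float64(0.015))
wrist bar top y -0.07 0 
wrist bar top y 0.05 3512 (np.float64(0.2739), np.float64(0.0003))
wrist bar top y 0.08 4548 (np.float64(0.2738), np.float64(0.0003))
```

View pics/s2.png

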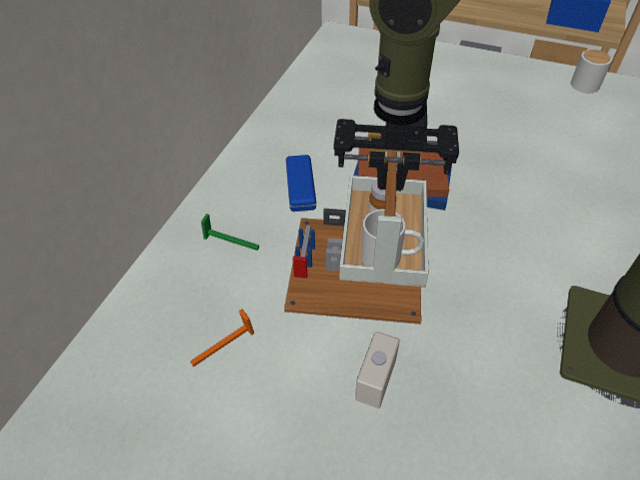

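The side view shows the caddy held level about 10 cm up at (385,230), with the mug (383,230) and jar (378,192) standing in it. The pin lies in the cradle at (303,250), and the other objects have not moved.

```bash
python3 -c "
from plant import r
print(r.finish_job())"
```

```text
the job is handed in; nothing more can be done
None
```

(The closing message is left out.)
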